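# Lid the jars and hold the lamp shutter open for the photograph

## Task

Get this still life ready and lit for its photograph: put the white lid on the white jar and the blue lid on the blue jar, seated properly and set down rather than dropped. Then pull the lamp's spring-return shutter out by its upright black handle until its yellow pointers are level with the red mark, and finish while still holding it there, because it springs shut when let go. Leave the jars standing where they are and everything else, the spare green lid included, alone.

Things in the scene. Friction and masses are not known exactly. Their poses are not given: they have to be found in the camera images.
- white_lid_knob (a point): the white glazed ceramic lid, standing on the table on its plug, knob up; this point is on its axis at half the height of its knob, 27 mm above the lid's underside. Knob: upright cylinder 18 mm across and 24 mm high, from 15 to 39 mm above the underside. Below it a round flange 66 mm across, from 10 to 15 mm up, and below that a plug 47 mm across and 10 mm deep. Mass 50 to 100 g
- white_lid_seat (a point): the same white lid: the point on its axis at the underside of the flange, 10 mm above its underside and 17 mm below the knob point; it meets the jar's mouth point when the lid sits home
- white_jar_mouth (a point): the white glazed jar, upright, open at the top, 80 mm high, 72 mm across at the belly, 0.45 kg; this point is the centre of its mouth at rim height, 80 mm above its underside. Mouth 54 mm across inside, 62 mm outside. The lid's plug drops in with about 3 mm to spare all round, and the flange rests on the rim
- blue_lid_knob (a point): the blue glazed ceramic lid, standing on the table on its plug, knob up; this point is on its axis at half the height of its knob, 27 mm above the lid's underside. Knob: upright cylinder 18 mm across and 24 mm high, from 15 to 39 mm above the underside. Below it a round flange 66 mm across, from 10 to 15 mm up, and below that a plug 47 mm across and 10 mm deep. Mass 50 to 100 g
- blue_lid_seat (a point): the same blue lid: the point on its axis at the underside of the flange, 10 mm above its underside and 17 mm below the knob point; it meets the jar's mouth point when the lid sits home
- blue_jar_mouth (a point): the blue glazed jar, upright, open at the top, 80 mm high, 72 mm across at the belly, 0.45 kg; this point is the centre of its mouth at rim height, 80 mm above its underside. Mouth 54 mm across inside, 62 mm outside. The lid's plug drops in with about 3 mm to spare all round, and the flange rests on the rim
- shutter_handle (a point): middle of the shutter's upright black handle, 60 mm above the table. The handle is 14 mm thick along the slide, 30 mm wide across it, and stands from 34 to 82 mm above the table on a foot 24 by 50 mm. A yellow pointer sticks out on each side of the foot, in line with the handle's middle. Pulling out is along this frame's -x, roughly towards the robot
- lamp: the grey lamp house, fixed, 110 mm deep, 130 mm wide, 70 mm high; origin at the centre of its underside, x along the slide. The slide's bed runs out of its front (-x). Shut, the handle's middle is 60 mm in front of the house. A tilted white reflector behind it reaches 160 mm up
- red_mark (a point): the red mark: a red strip 5 mm wide and 18 mm long on each side of the slide's dark bed (bed top 20 mm above the table, 100 mm wide); this point lies between the two strips on the slide's centre line, on top of the bed. Its axes are parallel to those of the handle. The mark lies 50 to 90 mm from the shut handle, in the pull direction
- shutter (a joint): how far the shutter slide is pulled out, m: 0 shut, 0.115 at the far stop, beyond the mark. A spring pulls it shut with about 4 N at 0 plus 0.8 N for every 10 mm; it snaps back when let go
- teacup: white teacup on its saucer, one piece, 120 mm across, 58 mm high; origin at the centre of its underside. Not part of the job
- candlestick: brass candlestick, 84 mm across the foot, 165 mm high; origin at the centre of its underside. Not part of the job
- bust: terracotta bust on a marble foot, 116 mm across, 190 mm high; origin at the centre of its underside. Not part of the job
- figurine: brass figurine, 52 mm across, 95 mm high; origin at the centre of its underside. Not part of the job
- book: small red book lying flat, 120 by 85 by 30 mm; origin at the centre of its underside. Not part of the job
- wood_block: pale wooden block, 70 by 50 by 35 mm; origin at the centre of its underside. Not part of the job
- jug: white jug with blue bands, 100 mm across, 135 mm high; origin at the centre of its underside. Not part of the job
- green_lid_knob (a point): a spare grey-green lid of the same shape and size as the other two; it has no jar here and is not part of the job. Same point as on the other knobs
Not all that is in view belongs to the job. Leave any orange or pink look-alike of the figurine alone.

How it is judged:
On the way, in this order (a step that is already met when the one before it is completed fails the run):
1. both lids sit home on the jars of their own colour and are let go (distance between white_lid_seat and white_jar_mouth below 0.006 m and angle between each of white_lid_knob, blue_lid_knob's own z axis and vertical below 0.1 rad and contact force between white_lid and white_jar above 0.1 N and contact force between each of white_lid, blue_lid and the fingers below 0.2 N and distance between blue_lid_seat and blue_jar_mouth below 0.006 m and contact force between blue_lid and blue_jar above 0.1 N), for 0.2 s.
2. the shutter is held by the gripper with its pointers at the red mark (x of shutter_handle in the frame of red_mark between -0.006 and 0.006 m and contact force between shutter and the fingers above 3 N), for 0.5 s.
At the end, for the whole second after the job is handed in: Each lid sits on its own jar (within 6 mm of the mouth, tilt under 0.1 rad, not touched by the fingers); jars upright, still, within 50 mm of their start; shutter pointers within 6 mm of the red mark, at rest, held by the fingers alone (over 3 N, no loose thing touching it) (all of step 1 and all of step 2 and velocity of joint shutter between -0.02 and 0.02 m/s and contact force between shutter and teacup below 0.5 N and contact force between shutter and candlestick below 0.5 N and contact force between shutter and bust below 0.5 N and contact force between shutter and figurine below 0.5 N and contact force between shutter and book below 0.5 N and contact force between shutter and wood_block below 0.5 N and contact force between shutter and jug below 0.5 N and contact force between shutter and white_jar below 0.5 N and contact force between shutter and blue_jar below 0.5 N and contact force between shutter and white_lid below 0.5 N and contact force between shutter and blue_lid below 0.5 N and contact force between shutter and green_lid below 0.5 N and angle between each of white_jar_mouth, blue_jar_mouth's own z axis and vertical below 0.1 rad and linear speed of each of white_jar, blue_jar below 0.02 m/s and distance of each of white_jar_mouth, blue_jar_mouth from where it was at the start of the episode below 0.05 m); the arm keeps its last pose, push and grip.
It fails at once if a bystander (cup, candlestick, bust, figurine, book, block, jug or spare green lid) moved by more than 40 mm (distance of any of teacup, candlestick, bust, figurine, book, wood_block, jug, green_lid_knob from where it was at the start of the episode above 0.04 m).
It fails at once if a lid dropped: falling free, touched by nothing, faster than 0.6 m/s ((contact force between white_lid and anything else below 0.01 N and linear speed of white_lid above 0.6 m/s) or (contact force between blue_lid and anything else below 0.01 N and linear speed of blue_lid above 0.6 m/s)).
It fails at once if a jar tipped over (angle between any of white_jar_mouth, blue_jar_mouth's own z axis and vertical above 0.6 rad).
It also fails if it takes over 72 s, if anything falls off the work surface, if the arm or the gripper's body presses on something with over 40 N, if the wrist force passes 120 N, or if a joint passes its speed limit or range.

## Robot

A 6-joint arm with a two-finger parallel gripper is mounted at the origin on the work surface. World frame = base frame: x ahead of the robot, y to its left, z up, the work surface at z = 0. Lengths are in m, angles in rad, forces in N, time in s.
With the tool pointing down it reaches from about 0.35 to 0.975 m from the base axis. Payload 4.9 kg.
Tool frame: the origin (TCP) lies on the centre line of the jaws, within the pads' length; the fingertips stand 25 mm ahead of it and the grasp point (between the pads) lies 6 mm ahead of it; z points along the fingers, y is the line along which they close (so a half turn about z gives the same grasp; the last joint's range is limited). The gripper opens to 85 mm and grips with 20 to 120 N. Pads are 22 mm wide; open, the fingers measure 114 mm over their backs; the gripper's body (76 mm by 85 mm) begins 54 mm behind the grasp point. The pads swing forward as they close: fully open they stand 13 mm farther back than shut.
Start: joints at [-1.246, 0.053, 1.613, -0, 1.476, -0.119], TCP at [0.268, -0.564, 0.256] pointing down, gripper open.
Joint ranges: [-3.01, 3.01], [-1.01, 2.22], [0.06, 2.58], [-1.02, 4.17], [0.09, 2.62], [-3.14, 3.14]. Speed limits (rad/s): [2.57, 2.57, 3.14, 3.14, 3.14, 3.14].

## Interface

Orientations are given as a unit quaternion [w, x, y, z].
In Python, from plant import state, grab_frame, get_calibration, job gives the robot as it stands. The module is installed in compiled form; this text tells all that it offers.
- The arm moves only by the tool move_arm, never from a script. Its argument "targets" is a list that holds one entry, the list of rows, each a list of 5 numbers: the opening in per cent of the stroke, from 0 (shut) to 100 (fully open), then the shift along the tool's x, y, z as a fraction of full scale, then the turn about the tool's z as a fraction of full scale. A call has 1 to 5 rows; each row shifts and turns the commanded pose from where the row before left it, along the tool's axes as they then stand; what a row does not reach is not made up. Full scale, the value 1, is 0.6 m for a shift and 6 degrees for a turn. A row lasts 1/12 s, in which the tool goes at most 41.7 mm and 7.16 degrees, less where a joint would pass 70% of its speed; a pose out of reach is approached as far as the arm can. A call with a number of a shift or a turn outside -1 to 1 is refused whole. A call with a gripper value outside its range is refused whole. The fingers move at their own pace and stop on an object; the grip force is fixed at half the most. Time passes only in rows, so rows that do not move let the fingers close. It gives the time, the measured TCP pose, the force, the opening and the grip force at its end, in the units of the state.
- state(): the state, without advancing time (a new reading comes with each control period).
- grab_frame(name): name is "scene" or "top" or "wrist"; returns the picture (420x560x3 uint8, red, green, blue); there is no depth.
- get_calibration(name): a dict with "vertical_fov" (degrees; the focal length in pixels is half the picture's height over the tangent of half this angle, whatever the lens; pixels are square), "cx", "cy" (the principal point, pixels), "dist_coeffs" ([k1, k2, p1, p2, k3] as OpenCV has them; the pictures are not rectified), "R" (3x3) and "t" (3): a world point X has camera coordinates R X + t. Camera axes: x right, y down, z forward; pixel columns grow to the right and rows downward; lengths in m; the calibration is good to about 2 mm. A picture is of the moment at which its call begins: read the wrist's pose just before it. get_calibration takes no time and is no camera call; for the wrist camera it gives the pose at the moment of the call.
- job.job_done(): hands the job in; it is judged then, once.
The state is a dict: "time": time; "joint_pos": joint angles; "joint_vel": joint speeds; "joint_efforts": joint torques, N m; "tool_pos": TCP position; "tool_rot": TCP orientation; "contact_force": force on the tool from outside, world axes, zero at the start; "ft_torque": the same for the moment, N m; "gripper_width": opening from 0.0 (shut) to 1.0 (fully open); "grasp_force": force on a finger pad.
Only numpy, scipy, OpenCV 4.12 (cv2) and the standard library are available. Lean on these libraries where they do the work, as an engineer would, in place of code of your own. Each camera call takes 0.05 s, during which the arm holds its last target. There are 200 camera calls.

## Working session

There is one attempt and no reset: what is moved stays moved. The work goes in short steps, Python scripts to look and compute and a tool call to move; the robot and the scene stay as the last step left them, time stands still between calls to the robot, and variables do not carry over. Pictures are saved under pics/ and viewed, at most 10 in all, crops included, and the job is handed in when it is done.

Besides the shell and the picture viewer there is one more tool, called after ">>>" as name(argument=value, ...), one argument or row to a line, values as JSON. move_arm: Moves the arm, as the interface text tells. Shift numbers are shares of 0.6 m and turn numbers shares of 6 degrees, none past 1 either way. Its arguments: {"type":"object","properties":{"targets":{"type":"array"}},"required":["targets"]}

```bash
mkdir -p pics; python3 - <<'E'
from plant import state, grab_frame, get_calibration
import cv2,numpy as np
for n in ["scene","top"]:
    cv2.imwrite(f"pics/{n}0.png",grab_frame(n)[:,:,::-1])
    c=get_calibration(n);print(n,c["vertical_fov"],c["dist_coeffs"],(-np.array(c["R"]).T@np.array(c["t"])).round(3))
s=state();print(s["time"],s["tool_pos"],s["tool_rot"],s["gripper_width"])
E
```

```text
scene 52.952231955646724 [-0.13063636  0.          0.          0.          0.        ] [1.222 0.873 1.039]
top 56.37898998819592 [-0.02302281  0.          0.          0.          0.        ] [0.427 0.187 1.273]
0.1 [ 0.26817629 -0.56394639  0.25518047] [-9.54034556e-04  9.75483793e-01  2.20069192e-01 -1.01675496e-04] 1.00102034540436
```

View pics/scene0.png

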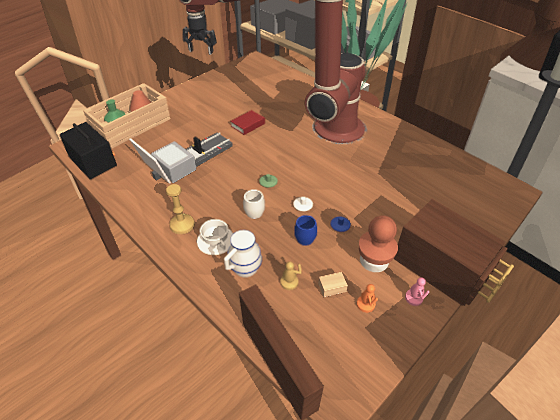

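View pics/top0.png

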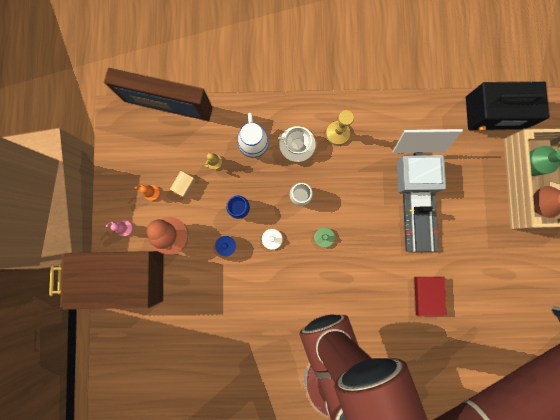

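```bash
cat > h.py <<'E'
from plant import state, grab_frame, get_calibration
import cv2,numpy as np
def K(c):
    f=210/np.tan(np.radians(c["vertical_fov"])/2); return np.array([[f,0,c["cx"]],[0,f,c["cy"]],[0,0,1]])
def ray(c,uv,z):
    p=cv2.undistortPoints(np.array([[uv]],float),K(c),np.array(c["dist_coeffs"]))[0,0]
    R=np.array(c["R"]);o=-R.T@np.array(c["t"]);d=R.T@np.array([p[0],p[1],1]);return o+d*(z-o[2])/d[2]
def proj(c,X):
    return cv2.projectPoints(np.array([X],float),cv2.Rodrigues(np.array(c["R"]))[0],np.array(c["t"],float),K(c),np.array(c["dist_coeffs"]))[0][0,0]
def masks(im):
    h=cv2.cvtColor(im,cv2.COLOR_RGB2HSV);H,S,V=cv2.split(h)
    return {"blue":((H>105)&(H<130)&(S>130)&(V>40)),"white":((S<60)&(V>130)),"green":((H>40)&(H<90)&(S>50)),"red":(((H<4)|(H>174))&(S>150)&(V>120)),"yellow":((H>22)&(H<34)&(S>150)&(V>120))}
def blobs(m,amin):
    n,l,st,ce=cv2.connectedComponentsWithStats(m.astype(np.uint8))
    for i in range(1,n):
        if st[i,4]>=amin:
            ct=cv2.findContours((l==i).astype(np.uint8),cv2.RETR_EXTERNAL,cv2.CHAIN_APPROX_NONE)[0][0]
            yield st[i],ce[i],cv2.minEnclosingCircle(ct)
E
python3 - <<'E'
from h import *
c=get_calibration("top");im=grab_frame("top")
M=masks(im)
for k,box in [("blue",(190,180,270,270)),("white",(250,170,330,260)),("green",(300,220,350,260)),("red",(395,185,445,260)),("yellow",(395,185,445,260))]:
    x0,y0,x1,y1=box
    for st,ce,mc in blobs(M[k][y0:y1,x0:x1],3 if k in("red","yellow") else 60):
        u=np.array(mc[0])+[x0,y0]; print(k,st[2:],u.round(1),round(mc[1],1),[ray(c,u,z)[:2].round(4) for z in (.013,.02,.06,.08)])
cv2.imwrite("pics/top1.png",cv2.resize(im[175:270,190:450,::-1],None,fx=3,fy=3,interpolation=cv2.INTER_CUBIC))
E
```

```text
blue [ 22  22 384] [237.6 206.6] 11.2 [array([0.5572, 0.3155]), array([0.5565, 0.3148]), array([0.5523, 0.3107]), array([0.5503, 0.3086])]
blue [ 20  20 310] [225.1 245.5] 9.9 [array([0.4326, 0.3565]), array([0.4326, 0.3556]), array([0.4324, 0.3502]), array([0.4323, 0.3475])]
white [ 22  23 366] [300.6 193.7] 11.4 [array([0.5955, 0.1109]), array([0.5945, 0.1114]), array([0.5892, 0.1138]), array([0.5865, 0.115 ])]
white [ 20  20 324] [271.5 238.5] 10.1 [array([0.4524, 0.2075]), array([0.4523, 0.2074]), array([0.4515, 0.2068]), array([0.4511, 0.2064])]
green [ 20  19 310] [324.1 236.9] 10.0 [array([0.4545, 0.0391]), array([0.4543, 0.0399]), array([0.4534, 0.0446]), array([0.453 , 0.0469])]
red [5 1 5] [409. 232.] 2.0 [array([ 0.4652, -0.2341]), array([ 0.465 , -0.2318]), array([ 0.4638, -0.2184]), array([ 0.4632, -0.2117])]
red [4 2 8] [434.5 231.5] 1.6 [array([ 0.4652, -0.3163]), array([ 0.465 , -0.3135]), array([ 0.4638, -0.2975]), array([ 0.4632, -0.2896])]
yellow [5 1 5] [412. 210.] 2.0 [array([ 0.5359, -0.2475]), array([ 0.5353, -0.2451]), array([ 0.5318, -0.2313]), array([ 0.5301, -0.2244])]
```

View pics/top1.png

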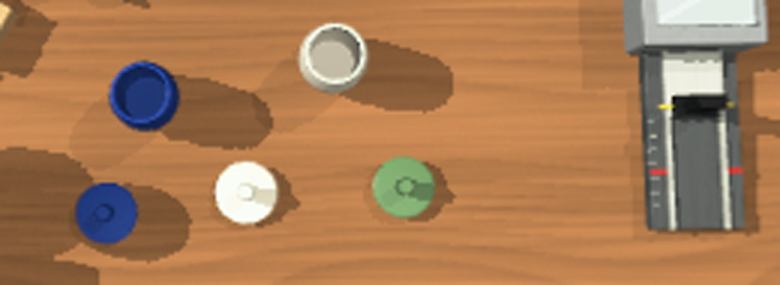

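Candidates in the top view: white lid (272,239), against the teacup (297,145). Blue lid (225,246), against the blue jar (237,207). The spare green lid is at (324,238). The crop confirms each lid by its flange and knob. The white jar is at (301,195), the black handle at (421,209), and the red strips at (409,232) and (434,232). First I turn the tool so that its x lies along world +y.

>>> move_arm(
  targets=[
    [[60,0,0,0,-1],[60,0,0,0,-1],[60,0,0,0,-1],[60,0,0,0,-1],[60,0,0,0,-1]],
  ],
)

```text
time: 0.57
tool_pos: [0.2683, -0.5642, 0.2558]
tool_rot: [-0.0, 0.884, 0.467, 0.0]
contact_force: [0.4, 0.1, -0.8]
gripper_width: 0.599
grasp_force: 0.0
```

>>> move_arm(
  targets=[
    [[60,0,0,0,-1],[60,0,0,0,-1],[60,0,0,0,-1],[60,0,0,0,-1],[60,0,0,0,-1]],
  ],
)

```text
time: 0.98
tool_pos: [0.2683, -0.5642, 0.2558]
tool_rot: [-0.0, 0.733, 0.68, 0.0]
contact_force: [-0.1, -0.4, -0.2]
gripper_width: 0.604
grasp_force: 0.0
```

>>> move_arm(
  targets=[
    [[60,0,0,0,-0.77],[60,0,0,0,0],[60,0.02,0,0,0],[60,0.04,0,0,0]],
  ],
)

```text
time: 1.32
tool_pos: [0.2679, -0.5293, 0.2558]
tool_rot: [-0.0, 0.708, 0.706, -0.0]
contact_force: [-0.2, 1.2, 0.4]
gripper_width: 0.599
grasp_force: 0.0
```

>>> move_arm(
  targets=[
    [[60,0.06,0.0145,0,0],[60,0.06,0.0145,0,0],[60,0.06,0.0145,0,0],[60,0.06,0.0145,0,0],[60,0.06,0.0145,0,0]],
  ],
)

```text
time: 1.73
tool_pos: [0.3116, -0.3466, 0.2559]
tool_rot: [-0.0, 0.708, 0.706, 0.0]
contact_force: [0.6, 0.2, 0.0]
gripper_width: 0.601
grasp_force: 0.0
```

>>> move_arm(
  targets=[
    [[60,0.06,0.0145,0,0],[60,0.06,0.0145,0,0],[60,0.06,0.0145,0,0],[60,0.06,0.0145,0,0],[60,0.06,0.0145,0,0]],
  ],
)

```text
time: 2.15
tool_pos: [0.3549, -0.1667, 0.2562]
tool_rot: [0.0, 0.708, 0.706, 0.0]
contact_force: [1.4, 0.2, -0.3]
gripper_width: 0.6
grasp_force: 0.0
```

>>> move_arm(
  targets=[
    [[60,0.06,0.0145,0,0],[60,0.06,0.0145,0,0],[60,0.06,0.0145,0,0],[60,0.06,0.0145,0,0],[60,0.06,0.0145,0,0]],
  ],
)

```text
time: 2.57
tool_pos: [0.3983, 0.0136, 0.2564]
tool_rot: [0.0, 0.708, 0.707, 0.0]
contact_force: [0.4, -0.9, 0.8]
gripper_width: 0.598
grasp_force: 0.0
```

>>> move_arm(
  targets=[
    [[60,0.06,0.0145,0,0],[60,0.06,0.0145,0,0],[60,0.06,0.0145,0,0],[60,0.04,0.0145,0,0],[60,0.02,0,0,0]],
  ],
)

```text
time: 2.98
tool_pos: [0.4334, 0.1585, 0.2561]
tool_rot: [-0.0, 0.706, 0.708, 0.0]
contact_force: [0.0, -0.4, -0.0]
gripper_width: 0.601
grasp_force: 0.0
```

```bash
python3 - <<'E'
from h import *
c=get_calibration("wrist");im=grab_frame("wrist");cv2.imwrite("pics/w1.png",im[:,:,::-1])
s=state();print(s["time"],s["tool_pos"],c["vertical_fov"],c["dist_coeffs"],(-np.array(c["R"]).T@np.array(c["t"])).round(3),np.array(c["R"]).round(2))
for n,X in dict(wl=(.452,.2075,.013),bl=(.4325,.3565,.013),wj=(.587,.114,.08),bj=(.5515,.3095,.08)).items(): print(n,proj(c,X).round())
E
```

```text
3.0333 [0.43292827 0.15903428 0.25603557] 67.58997823525692 [-0.03825304  0.          0.          0.          0.        ] [0.433 0.236 0.375] [[ 1.    0.    0.  ]
 [ 0.   -0.95  0.31]
 [ 0.   -0.31 -0.95]]
wl [303. 135.]
bl [285. -16.]
wj [436. 235.]
bj [426.  19.]
```

View pics/w1.png

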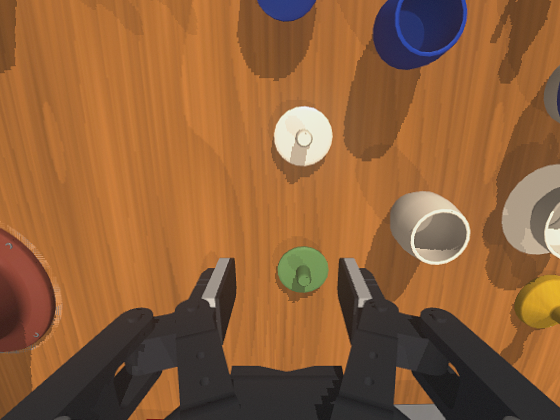

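Wrist view: white lid (303,135), white jar mouth about (441,237), blue lid (287,5), blue jar mouth about (430,20), green lid (303,269).

```bash
cat >> h.py <<'E'
def mouth(im,c,guess,z=.08,col="white",save=None):
    # inner mouth edge: radial search from guess for strongest outward step to the rim, ellipse fit
    g=cv2.GaussianBlur(im,(3,3),0).astype(float); g=g[:,:,2] if col=="blue" else g.mean(2)
    for _ in range(3):
        X=[]; 
        for a in np.radians(np.arange(0,360,5)):
            r=np.arange(.020,.037,.0005)
            P=np.array([proj(c,(guess[0]+q*np.cos(a),guess[1]+q*np.sin(a),z)) for q in r])
            ok=(P[:,0]>1)&(P[:,0]<558)&(P[:,1]>1)&(P[:,1]<418)
            if not ok.all(): continue
            v=cv2.remap(g.astype(np.float32),P[:,0:1].astype(np.float32),P[:,1:2].astype(np.float32),1).ravel()
            d=v[3:]-v[:-3]; i=d.argmax()+1
            if d.max()>12: X.append((r[i]*np.cos(a)+guess[0],r[i]*np.sin(a)+guess[1]))
        X=np.array(X)
        f=lambda p:np.hypot(X[:,0]-p[0],X[:,1]-p[1])-p[2]
        from scipy.optimize import least_squares
        p=least_squares(f,[*guess,.027],loss="soft_l1",f_scale=.001).x; guess=p[:2]
    return p.round(4),len(X),np.abs(f(p)).mean().round(4)
def lid(im,c,col,uv,w=45):
    m=masks(im)[col];m2=np.zeros_like(m);u,v=map(int,uv);sl=np.s_[max(0,v-w):v+w,max(0,u-w):u+w];m2[sl]=m[sl]
    for st,ce,mc in blobs(m2,300):
        print(col,st,mc,ray(c,mc[0],.014).round(4))
E
python3 - <<'E'
from h import *
c=get_calibration("wrist");im=grab_frame("wrist")
lid(im,c,"white",(303,135)); lid(im,c,"green",(303,270))
print(ray(c,(304,138),.039))
print(mouth(im,c,(.587,.114)),mouth(im,c,(.5515,.3095),col="blue"))
t=get_calibration("top");it=grab_frame("top");print(mouth(it,t,(.587,.114)),mouth(it,t,(.5515,.3095),col="blue"))
E
```

```text
white [ 275  107   58   59 2552] ((303.75787353515625, 136.0415496826172), 29.525432586669922) [0.4525 0.2076 0.014 ]
green [ 279  248   49   45 1739] ((303.0, 270.0), 24.738733291625977) [0.4547 0.0388 0.014 ]
[0.45141657 0.20759784 0.039     ]
(array([0.5915, 0.1115, 0.0269]), 72, np.float64(0.0003)) (array([0.5549, 0.312 , 0.027 ]), 44, np.float64(0.0001))
(array([0.5903, 0.1132, 0.0261]), 45, np.float64(0.0005)) (array([0.5533, 0.3116, 0.026 ]), 39, np.float64(0.0005))
```

>>> move_arm(
  targets=[
    [[50,0.027,0.0106,0,0],[50,0.027,0.0106,0.02,0],[50,0.027,0.0106,0.04,0],[50,0,0,0.06,0],[50,0,0,0.06,0]],
  ],
)

```text
time: 3.55
tool_pos: [0.4533, 0.204, 0.1486]
tool_rot: [0.001, 0.707, 0.707, 0.002]
contact_force: [0.7, -0.6, -1.0]
gripper_width: 0.495
grasp_force: 0.0
```

>>> move_arm(
  targets=[
    [[50,0,0,0.06,0],[50,0,0,0.05,0],[50,0,0,0.03,0],[50,0,0,0.02,0],[50,0,0,0,0]],
  ],
)

```text
time: 3.97
tool_pos: [0.4501, 0.2027, 0.0495]
tool_rot: [-0.001, 0.708, 0.707, -0.002]
contact_force: [-0.8, 0.3, -0.3]
gripper_width: 0.497
grasp_force: 0.0
```

>>> move_arm(
  targets=[
    [[50,0.007,0.003,0.005,0],[50,0,0,0,0],[10,0,0,0,0],[0,0,0,0,0],[0,0,0,0,0]],
  ],
)

```text
time: 4.38
tool_pos: [0.4552, 0.2089, 0.0512]
tool_rot: [0.001, 0.707, 0.707, 0.001]
contact_force: [-1.5, 0.8, 4.0]
gripper_width: 0.174
grasp_force: 58.5
```

>>> move_arm(
  targets=[
    [[0,0,0,0,0],[0,0,0,0,0],[0,0,0,0,0],[0,0,0,0,0]],
  ],
)

```text
time: 4.72
tool_pos: [0.4552, 0.2089, 0.0511]
tool_rot: [0.001, 0.707, 0.707, 0.001]
contact_force: [-0.4, 0.4, 6.1]
gripper_width: 0.176
grasp_force: 58.6
```

>>> move_arm(
  targets=[
    [[0,0,0,-0.01,0],[0,0,0,-0.03,0],[0,0,0,-0.05,0],[0,0,0,-0.05,0],[0,0,0,-0.04,0]],
  ],
)

```text
time: 5.13
tool_pos: [0.4539, 0.2086, 0.1594]
tool_rot: [0.0, 0.707, 0.707, 0.001]
contact_force: [0.7, -0.4, 0.2]
gripper_width: 0.178
grasp_force: 58.8
```

>>> move_arm(
  targets=[
    [[0,0,0,-0.02,0],[0,0,0,0,0],[0,0,0,0,0]],
  ],
)

```text
time: 5.38
tool_pos: [0.4537, 0.2085, 0.169]
tool_rot: [0.0, 0.707, 0.707, 0.0]
contact_force: [0.8, -0.8, -1.7]
gripper_width: 0.177
grasp_force: 58.8
```

```bash
python3 - <<'E'
from h import *
s=state();c=get_calibration("wrist");im=grab_frame("wrist")
print(s["tool_pos"],s["contact_force"],s["gripper_width"],proj(c,s["tool_pos"]))
lid(im,c,"white",(280,290),90)
sc=grab_frame("scene");cs=get_calibration("scene");u,v=proj(cs,s["tool_pos"]).astype(int)
a=cv2.resize(im[200:400,180:380],(500,500));b=cv2.resize(sc[max(0,v-30):max(0,v-30)+60,u-18:u+18],(300,500),interpolation=2)
cv2.imwrite("pics/g1.png",np.hstack([a,b])[:,:,::-1])
E
```

```text
[0.45372852 0.20849026 0.16902185] [ 0.82652272 -0.7594698  -1.71844722] 0.1773141383458191 [286.08876398 294.6871762 ]
white [ 228  204  119  108 8228] ((286.7539367675781, 257.72601318359375), 59.259857177734375) [0.4544 0.1488 0.014 ]
```

View pics/g1.png

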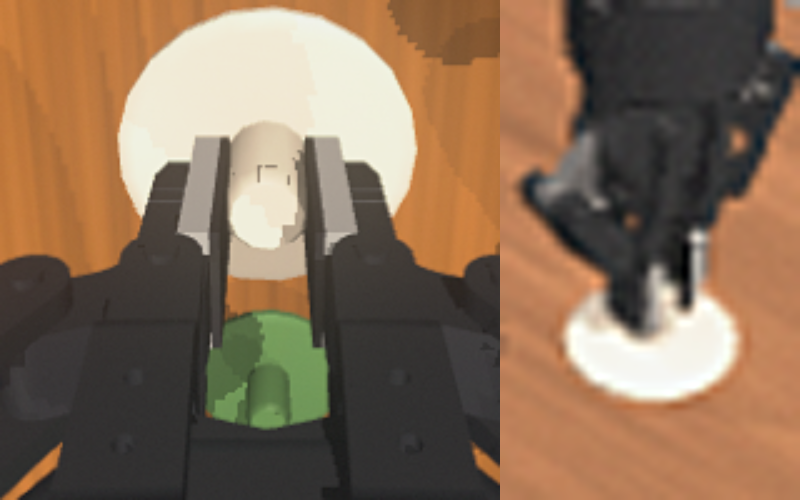

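```bash
python3 - <<'E'
from h import *
c=get_calibration("wrist")
for z in (.128,.133,.138):
    a,b,d=ray(c,(228,257.7),z),ray(c,(347,257.7),z),ray(c,(286.8,257.7),z)
    e,f=ray(c,(287,204),z),ray(c,(287,312),z);print(z,d,b[0]-a[0],e[1]-f[1])
E
```

```text
0.128 [0.45281312 0.20656773 0.128     ] 0.06635989781401758 0.06701413818842727
0.133 [0.45281957 0.20907712 0.133     ] 0.06425754090544328 0.06489105420195929
0.138 [0.45282603 0.21158651 0.138     ] 0.06215518399686898 0.06276797021549135
```

>>> move_arm(
  targets=[
    [[0,-0.015,0.02,0,0],[0,-0.03,0.043,0,0],[0,-0.03,0.043,0,0],[0,-0.03,0.043,0,0],[0,-0.03,0.043,0,0]],
  ],
)

```text
time: 5.9
tool_pos: [0.5698, 0.1259, 0.167]
tool_rot: [-0.001, 0.707, 0.707, -0.001]
contact_force: [-0.4, 0.8, -0.8]
gripper_width: 0.174
grasp_force: 58.8
```

>>> move_arm(
  targets=[
    [[0,-0.015,0.024,0,0],[0,-0.0087,0.0145,0,0],[0,0,0,0,0],[0,0,0,0,0]],
  ],
)

```text
time: 6.23
tool_pos: [0.5916, 0.1132, 0.1678]
tool_rot: [-0.001, 0.707, 0.707, -0.001]
contact_force: [0.3, -0.1, -1.4]
gripper_width: 0.175
grasp_force: 58.8
```

```bash
python3 - <<'E'
from h import *
s=state();c=get_calibration("wrist");im=grab_frame("wrist")
print(s["tool_pos"],s["tool_rot"],s["contact_force"])
m=masks(im)["white"]; print([int(m[230:290,i].sum()) for i in (220,235,280,340,355)])
print(mouth(grab_frame("top"),get_calibration("top"),(.5545,.312),col="blue"),mouth(im,c,(.5545,.312),col="blue"))
cv2.imwrite("pics/j1.png",im[:,:,::-1])
E
```

```text
[0.59163253 0.11320899 0.16779294] [-0.00107982  0.70701469  0.70719736 -0.00097706] [ 0.2564424  -0.1144916  -1.36779295]
[0, 53, 60, 45, 0]Traceback (most recent call last):
  File "<stdin>", line 5, in <module>
  File "h.py", line 35, in mouth
    p=least_squares(f,[*guess,.027],loss="soft_l1",f_scale=.001).x; guess=p[:2]
      ~~~~~~~~~~~~~^^^^^^^^^^^^^^^^^^^^^^^^^^^^^^^^^^^^^^^^^^^^^
    return func(*args, **kwargs)
    vector_fun = VectorFunction(
        fun_wrapped,
    ...<6 lines>...
        workers=workers
    )
    self._update_fun()
    ~~~~~~~~~~~~~~~~^^
    self.f = self.fun_wrapped(xp_copy(self.x))
             ~~~~~~~~~~~~~~~~^^^^^^^^^^^^^^^^^
    return np.atleast_1d(self.fun(x))
                         ~~~~~~~~^^^
    return self.f(x, *self.args, **self.kwargs)
           ~~~~~~^^^^^^^^^^^^^^^^^^^^^^^^^^^^^^
  File "h.py", line 33, in <lambda>
    f=lambda p:np.hypot(X[:,0]-p[0],X[:,1]-p[1])-p[2]
                        ~^^^^^
IndexError: too many indices for array: array is 1-dimensional, but 2 were indexed
```

>>> move_arm(
  targets=[
    [[0,0,0,0.02,0],[0,0,0,0.02,0],[0,0,0,0.015,0],[0,0,0,0.008,0],[0,0,0,0.006,0]],
  ],
)

```text
time: 6.75
tool_pos: [0.5911, 0.1136, 0.1259]
tool_rot: [-0.001, 0.707, 0.708, -0.001]
contact_force: [0.5, -0.6, -0.5]
gripper_width: 0.175
grasp_force: 58.9
```

>>> move_arm(
  targets=[
    [[0,0,0,0,0],[0,0,0,0,0]],
  ],
)

```text
time: 6.92
tool_pos: [0.5922, 0.1134, 0.1277]
tool_rot: [-0.0, 0.707, 0.707, -0.0]
contact_force: [0.6, 0.2, -1.1]
gripper_width: 0.174
grasp_force: 58.9
```

>>> move_arm(
  targets=[
    [[0,0,0,0.005,0],[0,0,0,0,0]],
  ],
)

```text
time: 7.08
tool_pos: [0.5925, 0.1134, 0.1251]
tool_rot: [0.0, 0.707, 0.707, 0.0]
contact_force: [-0.0, 0.6, -1.5]
gripper_width: 0.173
grasp_force: 58.9
```

>>> move_arm(
  targets=[
    [[0,0,0,0.004,0],[0,0,0,0,0]],
  ],
)

```text
time: 7.25
tool_pos: [0.5922, 0.1134, 0.1223]
tool_rot: [-0.0, 0.707, 0.707, -0.0]
contact_force: [0.1, -0.3, -0.7]
gripper_width: 0.173
grasp_force: 58.9
```

```bash
python3 - <<'E'
from h import *
s=state();print(s["tool_pos"],s["contact_force"],s["ft_torque"])
im=grab_frame("wrist");sc=grab_frame("scene");u,v=proj(get_calibration("scene"),(.591,.112,.09)).astype(int)
cv2.imwrite("pics/j1.png",np.hstack([cv2.resize(im[160:400,160:400],(400,400)),cv2.resize(sc[v-35:v+35,u-35:u+35],(400,400),interpolation=2)])[:,:,::-1])
E
```

```text
[0.59221789 0.11340265 0.12232837] [ 0.06778683 -0.29017418 -0.69090244] [-0.00030937 -0.03486649  0.00202256]
```

View pics/j1.png

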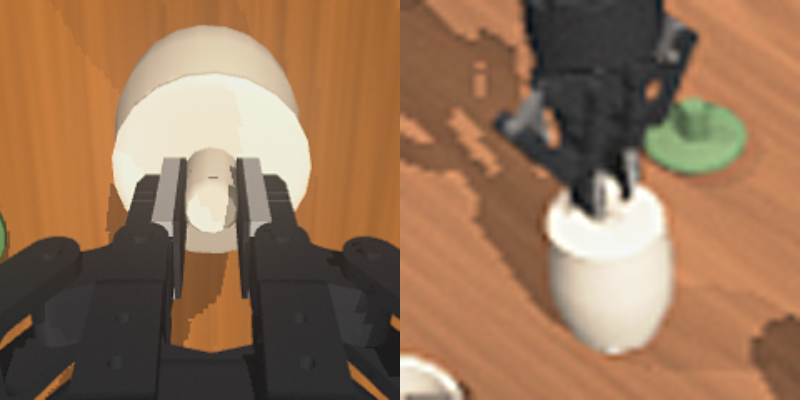

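The lid sits concentric and level over the white jar, almost home. I lower it until I feel contact.

>>> move_arm(
  targets=[
    [[0,0,0,0.003,0],[0,0,0,0,0]],
  ],
)

```text
time: 7.52
tool_pos: [0.5927, 0.1134, 0.1212]
tool_rot: [0.0, 0.707, 0.707, 0.0]
contact_force: [0.9, -0.6, 0.3]
gripper_width: 0.173
grasp_force: 59.0
```

>>> move_arm(
  targets=[
    [[0,0,0,0.003,0],[0,0,0,0,0]],
  ],
)

```text
time: 7.68
tool_pos: [0.5932, 0.1135, 0.1212]
tool_rot: [0.001, 0.707, 0.707, 0.001]
contact_force: [-2.8, -0.2, 7.7]
gripper_width: 0.174
grasp_force: 59.8
```

>>> move_arm(
  targets=[
    [[0,0,0,-0.002,0],[15,0,0,0,0],[30,0,0,0,0],[45,0,0,0,0],[45,0,0,0,0]],
  ],
)

```text
time: 8.1
tool_pos: [0.592, 0.1134, 0.1195]
tool_rot: [-0.0, 0.707, 0.707, -0.0]
contact_force: [0.4, -0.7, -0.4]
gripper_width: 0.45
grasp_force: 0.0
```

>>> move_arm(
  targets=[
    [[45,0,0,0,0],[45,0,0,-0.02,0],[45,0,0,-0.05,0],[45,0,0,-0.06,0],[45,0,0,-0.06,0]],
  ],
)

```text
time: 8.52
tool_pos: [0.5916, 0.1134, 0.2352]
tool_rot: [-0.001, 0.707, 0.707, -0.001]
contact_force: [0.5, -0.0, 0.9]
gripper_width: 0.451
grasp_force: 0.0
```

```bash
python3 - <<'E'
from h import *
s=state();print(s["tool_pos"],s["contact_force"],s["gripper_width"])
c=get_calibration("wrist");im=grab_frame("wrist")
for st,ce,mc in blobs(masks(im)["white"],800): print(st,mc,ray(c,mc[0],.084))
print("exp",proj(c,(.591,.112,.085)),proj(c,(.591,.112,.109)))
E
```

```text
[0.5915765  0.11340476 0.23521232] [ 0.54612467 -0.00283708  0.94540738] 0.45059107223148415
[ 448    0   95   80 4072] ((497.0, 29.5), 53.26594161987305) [0.75659033 0.25217664 0.084     ]
[ 511    0   49   54 2218] ((535.0, 25.548076629638672), 35.052978515625) [0.78710802 0.25601751 0.084     ]
[ 388  121  118  109 8473] ((445.42218017578125, 172.9647979736328), 61.86940002441406) [0.73153139 0.13773952 0.084     ]
[ 251  154   74   82 4541] ((288.0, 194.5), 40.966548919677734) [0.59297822 0.11792938 0.084     ]
exp [285.77938754 201.20394935] [285.69847457 209.43256677]
```

>>> move_arm(
  targets=[
    [[45,0.02,-0.018,0,0],[45,0.046,-0.038,0,0],[45,0.046,-0.038,0,0],[45,0.046,-0.038,0,0],[45,0.046,-0.038,0,0]],
  ],
)

```text
time: 8.98
tool_pos: [0.4881, 0.2368, 0.2335]
tool_rot: [-0.0, 0.707, 0.707, -0.001]
contact_force: [-0.1, 0.6, -0.6]
gripper_width: 0.454
grasp_force: 0.0
```

>>> move_arm(
  targets=[
    [[45,0.046,-0.038,0,0],[45,0.046,-0.038,0,0],[45,0.025,-0.019,0,0],[45,0,0,0,0],[45,0,0,0,0]],
  ],
)

```text
time: 9.4
tool_pos: [0.4319, 0.3064, 0.2336]
tool_rot: [0.0, 0.706, 0.708, -0.0]
contact_force: [0.7, -0.5, -1.1]
gripper_width: 0.452
grasp_force: 0.0
```

```bash
python3 - <<'E'
from h import *
s=state();print(s["tool_pos"],s["tool_rot"])
c=get_calibration("wrist");im=grab_frame("wrist")
print("exp",proj(c,(.4325,.3565,.015)))
lid(im,c,"blue",proj(c,(.4325,.3565,.015)),50)
print(mouth(im,c,(.5545,.312),col="blue"))
it=grab_frame("top");t=get_calibration("top");u,v=proj(t,(.591,.112,.085)).astype(int);print("wl exp",proj(t,(.591,.112,.085)))
for st,ce,mc in blobs(masks(it)["white"][v-25:v+25,u-25:u+25],100):print(st,np.array(mc[0])+[u-25,v-25],mc[1],ray(t,np.array(mc[0])+[u-25,v-25],.084))
cv2.imwrite("pics/b1.png",np.hstack([cv2.resize(im,(400,300)),cv2.resize(it[v-25:v+25,u-25:u+25],(300,300),interpolation=2)])[:,:,::-1])
E
```

```text
[0.43191709 0.30643937 0.23362699] [ 1.34917622e-05  7.05927383e-01  7.08284048e-01 -4.87393051e-04]
exp [286.9088916  135.92102689]
blue [ 257  105   61   62 2865] ((287.4666748046875, 135.13333129882812), 31.060823440551758) [0.4331 0.3572 0.014 ]
(array([0.5549, 0.3115, 0.027 ]), 72, np.float64(0.0002))
wl exp [301.60273219 192.00929187]
[ 14  15  23  24 430] [300.86363602 193.22727203] 11.965096473693848 [0.58742212 0.11428805 0.084     ]
```

View pics/b1.png

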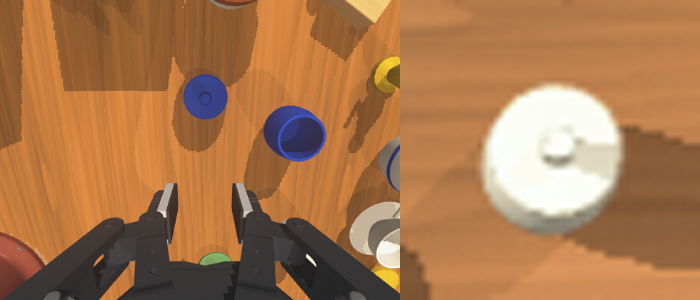

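White lid seated flush on its jar. Blue lid at (287,135) and blue jar mouth measured.

>>> move_arm(
  targets=[
    [[45,0.03,0.001,0,0],[45,0.035,0.001,0,0],[45,0.02,0,0.02,0],[45,0,0,0.04,0],[45,0,0,0.06,0]],
  ],
)

```text
time: 9.92
tool_pos: [0.4375, 0.3579, 0.1652]
tool_rot: [0.001, 0.707, 0.707, 0.004]
contact_force: [1.1, 0.4, -0.7]
gripper_width: 0.455
grasp_force: 0.0
```

>>> move_arm(
  targets=[
    [[45,0,0,0.06,0],[45,0,0,0.06,0],[45,0,0,0.04,0],[45,0,0,0.015,0],[45,0,0,0,0]],
  ],
)

```text
time: 10.33
tool_pos: [0.4331, 0.3548, 0.054]
tool_rot: [-0.001, 0.707, 0.707, -0.003]
contact_force: [-0.5, 0.2, 0.5]
gripper_width: 0.454
grasp_force: 0.0
```

>>> move_arm(
  targets=[
    [[45,0,0,0,0],[45,0,0,0,0]],
  ],
)

```text
time: 10.5
tool_pos: [0.4362, 0.3575, 0.0596]
tool_rot: [0.001, 0.707, 0.707, 0.002]
contact_force: [-0.3, -0.2, -0.3]
gripper_width: 0.452
grasp_force: 0.0
```

>>> move_arm(
  targets=[
    [[45,0,-0.002,0.01,0],[45,0,0,0,0],[45,0,0,0,0],[45,0,0,0,0]],
  ],
)

```text
time: 10.83
tool_pos: [0.4333, 0.3572, 0.0517]
tool_rot: [0.0, 0.707, 0.707, 0.001]
contact_force: [0.8, 0.1, -0.6]
gripper_width: 0.447
grasp_force: 0.0
```

Good pose: close and lift.

>>> move_arm(
  targets=[
    [[20,0,0,0,0],[0,0,0,0,0],[0,0,0,0,0],[0,0,0,0,0],[0,0,0,0,0]],
  ],
)

```text
time: 11.25
tool_pos: [0.4333, 0.3571, 0.0516]
tool_rot: [0.0, 0.707, 0.707, 0.0]
contact_force: [-0.9, -0.2, 3.6]
gripper_width: 0.168
grasp_force: 58.6
```

>>> move_arm(
  targets=[
    [[0,0,0,0,0],[0,0,0,-0.02,0],[0,0,0,-0.04,0],[0,0,0,-0.05,0],[0,0,0,-0.05,0]],
  ],
)

```text
time: 11.67
tool_pos: [0.4322, 0.3563, 0.1474]
tool_rot: [-0.0, 0.707, 0.707, -0.001]
contact_force: [-0.2, 0.8, 0.0]
gripper_width: 0.174
grasp_force: 58.8
```

>>> move_arm(
  targets=[
    [[0,0,0,-0.03,0],[0,0,0,0,0],[0,0,0,0,0],[0,0,0,0,0]],
  ],
)

```text
time: 12.0
tool_pos: [0.4322, 0.3563, 0.1637]
tool_rot: [-0.0, 0.707, 0.707, -0.001]
contact_force: [0.2, -0.2, -0.8]
gripper_width: 0.169
grasp_force: 58.8
```

```bash
python3 - <<'E'
from h import *
s=state();print(s["tool_pos"],s["contact_force"],s["gripper_width"])
c=get_calibration("wrist");im=grab_frame("wrist")
for st,ce,mc in blobs(masks(im)["blue"],800): print(st,mc,[ray(c,mc[0],s["tool_pos"][2]-q).round(4) for q in (.036,.04)])
E
```

```text
[0.43224059 0.35634754 0.16370043] [ 0.19993251 -0.20364735 -0.84625505] 0.1687938382806196
[ 227  200  119  109 7529] ((286.0, 253.5), 59.17145919799805) [array([0.4321, 0.3588, 0.1277]), array([0.4321, 0.3568, 0.1237])]
[ 391  216  102  102 6329] ((441.4013977050781, 262.3591613769531), 55.438507080078125) [array([0.5183, 0.3532, 0.1277]), array([0.5205, 0.3511, 0.1237])]
```

>>> move_arm(
  targets=[
    [[0,-0.007,0.02,0,0],[0,-0.015,0.04,0,0],[0,-0.017,0.045,0,0],[0,-0.015,0.04,0,0],[0,-0.012,0.035,0,0]],
  ],
)

```text
time: 12.47
tool_pos: [0.5426, 0.3158, 0.1633]
tool_rot: [-0.0, 0.707, 0.707, -0.001]
contact_force: [-0.9, 0.5, -0.6]
gripper_width: 0.171
grasp_force: 58.8
```

>>> move_arm(
  targets=[
    [[0,-0.009,0.0245,0,0],[0,0,0,0,0],[0,0,0,0,0],[0,0,0,0,0]],
  ],
)

```text
time: 12.8
tool_pos: [0.5551, 0.3117, 0.1637]
tool_rot: [-0.001, 0.707, 0.707, -0.001]
contact_force: [0.2, 0.6, -1.1]
gripper_width: 0.175
grasp_force: 58.8
```

>>> move_arm(
  targets=[
    [[0,0,0,0.015,0],[0,0,0,0.018,0],[0,0,0,0.014,0],[0,0,0,0.008,0],[0,0,0,0.005,0]],
  ],
)

```text
time: 13.22
tool_pos: [0.5546, 0.3118, 0.127]
tool_rot: [-0.001, 0.707, 0.708, -0.001]
contact_force: [0.1, 0.2, -1.2]
gripper_width: 0.173
grasp_force: 58.8
```

>>> move_arm(
  targets=[
    [[0,0,0,0,0],[0,0,0,0,0],[0,0,0,0,0]],
  ],
)

```text
time: 13.47
tool_pos: [0.5561, 0.3121, 0.1297]
tool_rot: [0.0, 0.707, 0.707, 0.0]
contact_force: [0.3, -0.3, -0.1]
gripper_width: 0.176
grasp_force: 58.8
```

>>> move_arm(
  targets=[
    [[0,0,0,0.004,0],[0,0,0,0.003,0],[0,0,0,0,0]],
  ],
)

```text
time: 13.72
tool_pos: [0.5557, 0.3119, 0.1247]
tool_rot: [-0.0, 0.707, 0.707, -0.0]
contact_force: [-0.6, 0.1, -0.9]
gripper_width: 0.171
grasp_force: 58.8
```

>>> move_arm(
  targets=[
    [[0,0,0,0.004,0],[0,0,0,0,0],[0,0,0,0,0]],
  ],
)

```text
time: 13.97
tool_pos: [0.5557, 0.3119, 0.1223]
tool_rot: [-0.0, 0.707, 0.707, -0.0]
contact_force: [-0.5, 0.5, -0.6]
gripper_width: 0.175
grasp_force: 58.8
```

>>> move_arm(
  targets=[
    [[0,0,0,0.003,0],[0,0,0,0,0],[0,0,0,0,0]],
  ],
)

```text
time: 14.22
tool_pos: [0.5562, 0.3122, 0.1215]
tool_rot: [0.0, 0.707, 0.707, 0.001]
contact_force: [-0.2, -0.5, 3.3]
gripper_width: 0.172
grasp_force: 59.3
```

Contact at 0.1215, as expected for a seated lid. Release and rise.

>>> move_arm(
  targets=[
    [[10,0,0,0,0],[20,0,0,0,0],[30,0,0,0,0],[45,0,0,0,0],[45,0,0,0,0]],
  ],
)

```text
time: 14.63
tool_pos: [0.5554, 0.3118, 0.12]
tool_rot: [-0.0, 0.707, 0.707, -0.001]
contact_force: [-0.8, -0.4, -0.2]
gripper_width: 0.451
grasp_force: 0.0
```

>>> move_arm(
  targets=[
    [[45,0,0,-0.02,0],[45,0,0,-0.05,0],[45,0,0,-0.06,0],[45,0,0,-0.05,0],[45,0,0,-0.02,0]],
  ],
)

```text
time: 15.05
tool_pos: [0.5578, 0.3129, 0.2476]
tool_rot: [0.002, 0.707, 0.707, 0.004]
contact_force: [0.5, 0.1, 0.3]
gripper_width: 0.449
grasp_force: 0.0
```

```bash
python3 - <<'E'
from h import *
s=state();print(s["time"],s["tool_pos"],s["gripper_width"])
sc=grab_frame("scene");c=get_calibration("scene");o=[]
for X in ((.591,.112,.085),(.555,.312,.085)):
    u,v=proj(c,X).astype(int);o.append(cv2.resize(sc[v-30:v+30,u-30:u+30],(400,400),interpolation=2))
cv2.imwrite("pics/s2.png",np.hstack(o)[:,:,::-1])
E
```

```text
15.05 [0.55777786 0.3128528  0.24764641] 0.4488887043334215
```

View pics/s2.png

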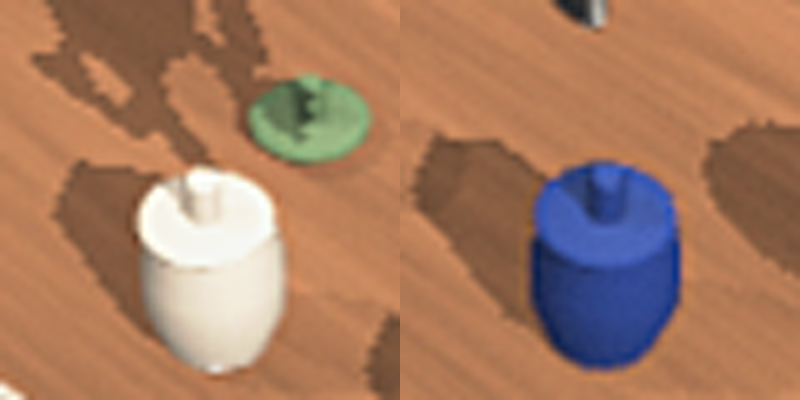

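Both lids are flush and level. Now over to the shutter.

>>> move_arm(
  targets=[
    [[45,-0.02,-0.005,0,0],[45,-0.045,-0.005,0,0],[45,-0.06,-0.006,0,0],[45,-0.06,-0.006,0,0],[45,-0.06,-0.006,0,0]],
  ],
)

```text
time: 15.52
tool_pos: [0.5368, 0.1628, 0.237]
tool_rot: [-0.002, 0.707, 0.708, -0.002]
contact_force: [1.0, -1.1, 0.5]
gripper_width: 0.447
grasp_force: 0.0
```

>>> move_arm(
  targets=[
    [[45,-0.06,-0.006,0,0],[45,-0.06,-0.006,0,0],[45,-0.06,-0.006,0,0],[45,-0.06,-0.006,0,0],[45,-0.06,-0.006,0,0]],
  ],
)

```text
time: 15.93
tool_pos: [0.5187, -0.0169, 0.2372]
tool_rot: [-0.002, 0.707, 0.707, -0.002]
contact_force: [1.1, -0.6, 0.8]
gripper_width: 0.454
grasp_force: 0.0
```

>>> move_arm(
  targets=[
    [[45,-0.06,-0.006,0,0],[45,-0.06,-0.006,0,0],[45,-0.06,-0.006,0,0],[45,-0.06,-0.006,0,0],[45,-0.06,-0.006,0,0]],
  ],
)

```text
time: 16.35
tool_pos: [0.5009, -0.1964, 0.2373]
tool_rot: [-0.003, 0.707, 0.707, -0.001]
contact_force: [0.5, -0.0, 0.0]
gripper_width: 0.448
grasp_force: 0.0
```

>>> move_arm(
  targets=[
    [[45,-0.06,-0.006,0,0],[45,-0.06,-0.006,0,0],[45,-0.04,0,0,0],[45,-0.02,0,0,0],[45,0,0,0,0]],
  ],
)

```text
time: 16.77
tool_pos: [0.4946, -0.3045, 0.2379]
tool_rot: [-0.002, 0.708, 0.706, -0.0]
contact_force: [0.8, -0.1, -0.5]
gripper_width: 0.451
grasp_force: 0.0
```

>>> move_arm(
  targets=[
    [[45,0,0,0,0],[45,0,0,0,0]],
  ],
)

```text
time: 16.93
tool_pos: [0.496, -0.3015, 0.2396]
tool_rot: [-0.001, 0.706, 0.708, 0.0]
contact_force: [0.3, -0.5, -0.1]
gripper_width: 0.445
grasp_force: 0.0
```

```bash
python3 - <<'E'
from h import *
s=state();print(s["time"],s["tool_pos"],s["tool_rot"])
c=get_calibration("wrist");im=grab_frame("wrist");M=masks(im)
for k in("red","yellow"):
    for st,ce,mc in blobs(M[k],15): print(k,st,ce.round(1),[ray(c,ce,z)[:2].round(4) for z in (.02,.03)])
h=cv2.cvtColor(im,cv2.COLOR_RGB2HSV)
cv2.imwrite("pics/h1.png",im[:,:,::-1])
E
```

```text
16.9333 [ 0.49599567 -0.30151033  0.23956309] [-1.15612746e-03  7.06421808e-01  7.07790135e-01  1.31817443e-04]
red [255 109   5  18  84] [257.  117.8] [array([ 0.4654, -0.2326]), array([ 0.4663, -0.2323])]
red [   9  132  121   81 8470] [ 71.3 171.1] [array([ 0.2569, -0.2881]), array([ 0.264 , -0.2862])]
red [130 138  11  68 154] [134.8 172. ] [array([ 0.329 , -0.2895]), array([ 0.3339, -0.2875])]
red [257 187   4  14  54] [258.5 193.3] [array([ 0.4649, -0.3137]), array([ 0.4658, -0.311 ])]
yellow [323 120   4  15  59] [324.5 126.9] [array([ 0.5358, -0.2416]), array([ 0.5347, -0.2411])]
yellow [320 183   5  13  47] [322.2 188.9] [array([ 0.5358, -0.3085]), array([ 0.5346, -0.306 ])]
```

View pics/h1.png

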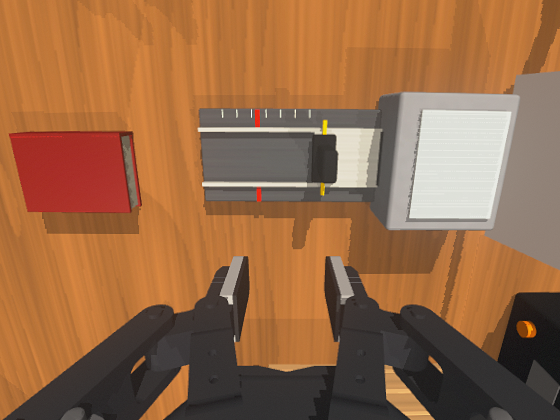

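Wrist view: red strips (257,118) and (258,193); pointers (324,127) and (322,189); handle about (325,158). The red book (71,171) is not the mark. The pull is about 70 mm.

>>> move_arm(
  targets=[
    [[45,0.015,0.02,0,0],[45,0.02,0.03,0,0],[45,0.011,0.015,0,0],[45,0,0,0.02,0],[45,0,0,0.05,0]],
  ],
)

```text
time: 17.4
tool_pos: [0.5384, -0.2758, 0.2032]
tool_rot: [0.005, 0.706, 0.708, 0.001]
contact_force: [0.7, -1.1, 0.3]
gripper_width: 0.449
grasp_force: 0.0
```

>>> move_arm(
  targets=[
    [[45,0,0,0.03,0],[45,0,0,0,0],[45,0,0,0,0],[45,0,0,0,0]],
  ],
)

```text
time: 17.73
tool_pos: [0.5356, -0.2756, 0.1816]
tool_rot: [0.001, 0.707, 0.707, 0.0]
contact_force: [-0.1, -0.1, 1.3]
gripper_width: 0.452
grasp_force: 0.0
```

Aligned with the handle; descend 105 mm.

>>> move_arm(
  targets=[
    [[45,0.001,0,0.025,0],[45,0.001,0,0.04,0],[45,0,0,0.04,0],[45,0,0,0.035,0],[45,0,0,0.02,0]],
  ],
)

```text
time: 18.15
tool_pos: [0.5351, -0.2743, 0.084]
tool_rot: [-0.0, 0.707, 0.707, -0.0]
contact_force: [0.3, 0.2, -0.8]
gripper_width: 0.452
grasp_force: 0.0
```

>>> move_arm(
  targets=[
    [[45,0,0,0.01,0],[45,0,0,0,0],[45,0,0,0,0],[45,0,0,0,0]],
  ],
)

```text
time: 18.48
tool_pos: [0.5365, -0.275, 0.0808]
tool_rot: [0.002, 0.707, 0.707, 0.0]
contact_force: [-0.4, 0.0, 0.8]
gripper_width: 0.448
grasp_force: 0.0
```

>>> move_arm(
  targets=[
    [[45,0,0,0.006,0],[30,0,0,0,0],[10,0,0,0,0],[0,0,0,0,0],[0,0,0,0,0]],
  ],
)

```text
time: 18.9
tool_pos: [0.5341, -0.2743, 0.0757]
tool_rot: [-0.001, 0.707, 0.707, -0.001]
contact_force: [-6.7, 0.7, 5.8]
gripper_width: 0.153
grasp_force: 60.4
```

>>> move_arm(
  targets=[
    [[0,0,0,0,0],[0,0,0,0,0],[0,0,0,0,0]],
  ],
)

```text
time: 19.15
tool_pos: [0.5341, -0.2743, 0.0757]
tool_rot: [-0.001, 0.707, 0.707, -0.001]
contact_force: [-6.7, -0.0, 5.9]
gripper_width: 0.157
grasp_force: 60.4
```

>>> move_arm(
  targets=[
    [[0,0,-0.01,0,0],[0,0,-0.02,0,0],[0,0,-0.025,0,0],[0,0,-0.025,0,0],[0,0,-0.02,0,0]],
  ],
)

```text
time: 19.57
tool_pos: [0.4765, -0.2742, 0.0757]
tool_rot: [0.002, 0.707, 0.707, 0.002]
contact_force: [9.7, 0.3, -3.3]
gripper_width: 0.152
grasp_force: 59.8
```

>>> move_arm(
  targets=[
    [[0,0,-0.012,0,0],[0,0,-0.005,0,0],[0,0,0,0,0],[0,0,0,0,0],[0,0,0,0,0]],
  ],
)

```text
time: 19.98
tool_pos: [0.4669, -0.2742, 0.0758]
tool_rot: [0.002, 0.707, 0.707, 0.002]
contact_force: [9.0, 0.9, -2.8]
gripper_width: 0.147
grasp_force: 59.8
```

```bash
python3 - <<'E'
from h import *
s=state();print(s["time"],s["tool_pos"],s["contact_force"],s["grasp_force"])
for n in("wrist","top","scene"):
    c=get_calibration(n);im=grab_frame(n);M=masks(im);p=proj(c,(.465,-.274,.025));
    for k in("red","yellow"):
        for st,ce,mc in blobs(M[k],3):
            X=ray(c,ce,.025 if k=="yellow" else .02)
            if abs(X[0]-.465)<.04 and abs(X[1]+.274)<.06: print(n,k,st,ce.round(1),X.round(4))
    if n=="wrist": cv2.imwrite("pics/h2.png",im[:,:,::-1])
E
```

```text
19.9833 [ 0.46688844 -0.27415815  0.07575016] [ 8.97928594  0.90219501 -2.82928853] 59.81926381587982
wrist red [279 161   9  32 161] [282.4 175.3] [ 0.4651 -0.2325  0.02  ]
wrist yellow [283 181   8  27 203] [286.6 194.6] [ 0.4675 -0.2425  0.025 ]
top red [407 232   4   1   4] [408.5 232. ] [ 0.465  -0.2302  0.02  ]
top yellow [411 231   5   1   5] [413. 231.] [ 0.4677 -0.243   0.025 ]
scene red [218 147   3   2   4] [219.  147.5] [ 0.4659 -0.2268  0.02  ]
```

View pics/h2.png

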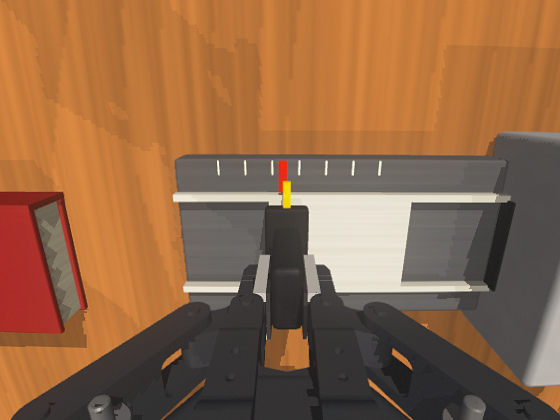

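The yellow pointer (287,195) is about 2 mm short of the red strip (282,175). One small nudge.

>>> move_arm(
  targets=[
    [[0,0,-0.004,0,0],[0,0,0,0,0],[0,0,0,0,0],[0,0,0,0,0],[0,0,0,0,0]],
  ],
)

```text
time: 20.55
tool_pos: [0.4647, -0.2741, 0.0757]
tool_rot: [0.002, 0.707, 0.707, 0.002]
contact_force: [8.9, 0.5, -3.5]
gripper_width: 0.155
grasp_force: 59.8
```

>>> move_arm(
  targets=[
    [[0,0,0,0,0],[0,0,0,0,0],[0,0,0,0,0],[0,0,0,0,0],[0,0,0,0,0]],
  ],
)

```text
time: 20.97
tool_pos: [0.4647, -0.2741, 0.0757]
tool_rot: [0.002, 0.707, 0.707, 0.002]
contact_force: [9.0, 1.2, -3.3]
gripper_width: 0.154
grasp_force: 59.9
```

```bash
python3 - <<'E'
from h import *
s=state();print(s["time"],s["tool_pos"],s["contact_force"],s["grasp_force"],s["joint_vel"].round(3) if hasattr(s["joint_vel"],"round") else s["joint_vel"])
n="wrist";c=get_calibration(n);im=grab_frame(n);M=masks(im)
for k in("red","yellow"):
    for st,ce,mc in blobs(M[k],20):
        X=ray(c,ce,.025 if k=="yellow" else .02)
        if abs(X[0]-.465)<.04 and abs(X[1]+.274)<.06: print(k,ce.round(1),X.round(4))
im=grab_frame("top");c=get_calibration("top")
for nm,X in dict(w=(.591,.112,.085),b=(.555,.312,.085)).items():
    u,v=proj(c,X).astype(int)
    for st,ce,mc in blobs(masks(im)["white" if nm=="w" else "blue"][v-25:v+25,u-25:u+25],100): print(nm,st,np.array(mc[0])+[u-25,v-25],mc[1])
E
```

```text
20.9667 [ 0.46466236 -0.27413621  0.0757218 ] [ 9.00346238  1.22388986 -3.2746851 ] 59.850420355796814 [ 0.002  0.002 -0.     0.001 -0.     0.   ]
red [287.8 173.1] [ 0.466  -0.2313  0.02  ]
yellow [286.6 195.2] [ 0.4652 -0.2429  0.025 ]
w [ 14  15  23  24 430] [300.86363602 193.22727203] 11.965096473693848
b [ 16  16  22  23 408] [237.71212196 205.71212196] 11.805939674377441
```

Pointers are within about 1 mm of the mark, held and at rest, and the lids have not moved. Handing in.

```bash
python3 -c "
from plant import job; print(job.job_done())"
```

```text
the job is handed in; nothing more can be done
None
```

Handed in at about 21 s: both lids sit home on their own jars, and the gripper is holding the shutter with its pointers about 1 mm from the red mark. The hand-in returned no verdict.

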